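# Count three cap screws into the covered trough

## Robot

A 7-joint arm with a two-finger parallel gripper is mounted at the origin on a cart in front of the work surface, level with it; the furniture and walls round the work are solid. World frame = base frame: x ahead of the robot, y to its left, z up, the work surface at z = 0. Lengths are in mm, angles in rad, forces in N, time in s.
With the tool pointing down it reaches from about 425 to 875 mm from the base axis. Payload 4.7 kg.
Tool frame: the origin (TCP) lies at the centre of the arm's flange, where the gripper is bolted on; the fingertips stand 173 mm ahead of it and the grasp point (between the pads) lies 155 mm ahead of it; z points along the fingers, y is the line along which they close (so a half turn about z gives the same grasp; the last joint's range is limited). The gripper opens to 85 mm and grips with 20 to 120 N. Pads are 22 mm wide; open, the fingers measure 114 mm over their backs; the gripper's body (76 mm by 85 mm) begins 54 mm behind the grasp point. The pads swing forward as they close: fully open they stand 13 mm farther back than shut.
Start: joints at [-1.286, 0.321, -0.07, 1.45, 0.023, 1.371, -0.057], TCP at [173.892, 626.313, 404.749] pointing down, gripper open.
Joint ranges: [-2.86, 2.86], [-0.3, 2.09], [-1.38, 1.24], [0.06, 2.45], [-1.56, 4.7], [0.09, 2.05], [-2.69, 2.69]. Speed limits (rad/s): [2.57, 2.57, 3.14, 3.14, 3.14, 3.14, 3.14].

## Interface

Orientations are given as a unit quaternion [x, y, z, w].
In Python, from workcell import env, probe_bus, job, snapshot, camera_params gives the robot as it stands (env), with the cameras as plain functions, the readings (probe_bus) and the job (job).
- The arm moves only by the shell command python3 inch.py [OPENING] [FORCE], which reads ROWS from standard input. ROWS is a JSON list of rows, 1 to 12 of them, each of 6 numbers: dx, dy, dz in mm, then a rotation vector rx, ry, rz in rad; each row shifts and turns the commanded pose from where the row before left it, along the tool's axes as they then stand; what a row does not reach is not made up. A row lasts 1/12 s, in which the tool goes at most 41.7 mm and 0.125 rad, less where a joint would pass 70% of its speed; a pose out of reach is approached as far as the arm can. OPENING is the finger opening in mm, set as the command begins (- or left out keeps the last). The fingers move at their own pace and stop on an object; FORCE is the grip in N (left out, the last holds). Time passes only in rows, so rows that do not move let the fingers close. It prints the time, the measured TCP pose, the force, the opening and the grip force at its end. Input that does not fit is refused with a message, and nothing moves.
- probe_bus.get_state(): the state, without advancing time (a new reading comes with each control period).
- snapshot(name): name is "scene" or "top" or "wrist"; returns the picture (384x512x3 uint8, red, green, blue); there is no depth.
- camera_params(name): a dict with "camera_matrix" (3x3 intrinsics, pixels), "dist" ([k1, k2, p1, p2, k3] as OpenCV has them; the pictures are not rectified), "extrinsics" (4x4, takes a point from world to camera coordinates). Camera axes: x right, y up, looking along -z (the intrinsics and any distortion apply to the point x, -y, -z); pixel columns grow to the right and rows downward; lengths in mm; the calibration is good to about 2 mm. A picture is of the moment at which its call begins: read the wrist's pose just before it. camera_params takes no time and is no camera call; for the wrist camera it gives the pose at the moment of the call.
- job.close_job(): hands the job in; it is judged then, once.
The state is a dict: "clock": time; "qpos": joint angles; "dq": joint speeds; "joint_efforts": joint torques, N m; "position": TCP position; "eef_rot": TCP orientation; "ft_force": force on the tool from outside, world axes, zero at the start; "moment": the same for the moment, N m; "grip_width": finger opening in mm; "finger_force": force on a finger pad.
Only numpy, scipy, OpenCV 4.12 (cv2) and the standard library are available. Lean on these libraries where they do the work, as an engineer would, in place of code of your own. Each camera call takes 0.05 s, during which the arm holds its last target. There are 200 camera calls.

## Task

Count off exactly three of the four cap screws on the counting tray: sweep them across the plate with the fingertips so that they drop into the trough, and leave the fourth on the plate. Then push the trough's cover over and fully shut, so that the surplus screw can later be poured back out of the spout. Pick nothing up, and do not disturb the tin, tools and other things round the tray.

Things in the scene. Friction and masses are not known exactly. Their poses are not given: they have to be found in the camera images.
- tray: parts-counting tray of grey plastic, 250 (its x) x 230 (its y) x 60 mm high; it stands firmly and does not shift. Origin: centre of its underside, at table height; z up, +y towards the trough along its left side, +x to its far side. Its right part is the flat counting plate, its left part the sunk trough
- plate (a point): centre of the counting plate's surface, 50 mm above the table, axes as the tray's, at tray y -31.5. The plate spans x +-121, y -79.5..+79.5 mm from here. Near, far and right: rim 10 mm high, 4 mm thick (right rim open at x -119..-75 for a spout). No rim towards the trough: at y +79.5 it drops straight in. The screws' middles start in x +-89, y -18.5..+46.5 mm, one to each quarter of x
- trough (a point): centre of the trough's floor, 7 mm above the table (43 mm below the plate), axes as the tray's, at tray y +79 mm. The trough is open above while the cover is open; inside it spans x +-121, y -31 (the plate's edge)..+31 mm; its outer wall is 5 mm thick and as high as the plate. A screw left standing up on another one may hold the cover open until it is knocked flat
- hinge_pin (a point): middle of the cover's hinge pin on the trough's outer wall, at tray y +114.5 mm, 53.5 mm above the table; the pin runs along the tray's x, 66.5 mm from the plate's edge
- cover (a joint): angle of the trough's cover, rad: 0 = shut flat over the trough, grows as it opens; 1.57 stands upright, 2.1 is its stop, leaning outward away from the plate. Starts at 1.65 to 2.05. Aluminium sheet 236 mm long (tray x), 2.5 mm thick, 60 g. A stiff hinge holds it at any angle (about 0.6 N at its edge moves it), so it has to be pushed all the way down
- cover_edge (a point): middle of the cover's free edge, 70 mm from the hinge pin: its top while open; when shut it lies over the plate's edge, 56 mm above the table. A black finger tab 50 mm wide extends it another 12 mm; a stiffening lip stands 6 mm up on the face that is uppermost when shut (the outer face while open)
- screw_1: one of four identical black M10 socket-head cap screws, 40 mm long, 35 g, lying on the plate at any yaw; it slides, it does not roll. Head 16 mm diameter, 10 mm long, at its +y end; thread 10 mm diameter. Origin: midway along its length, on its underside (8 mm below its axis), so level with the plate while it lies there; its y axis runs along the screw
- screw_2: another of the four cap screws, the same as screw_1
- screw_3: another of the four cap screws, the same as screw_1
- screw_4: another of the four cap screws, the same as screw_1
- screw_tin: open round stock tin of screws, 68 mm diameter, 23 mm high, on the table to the right of the tray, before its spout; origin at the centre of its underside; stays where it is
- hex_key: black L-shaped hex key lying flat, 39 x 108 x 8 mm, on the table to the right of the tray; origin at the middle of its underside; stays where it is
- fixture_block: milled aluminium clamp body, 80 x 150 x 48 mm, farther right; origin at the centre of its underside; stays where it is
- v_block: V-block with stirrup clamp, 46 x 51 x 69 mm, to the right; origin at the centre of its underside; stays where it is
- oil_bottle: oil bottle with a long spout, 43 mm diameter, 142 mm high, to the left; origin at the centre of its underside; stays where it is
- micrometer: micrometer lying flat, 56 x 116 x 15 mm, to the left; origin at the centre of its underside; stays where it is

How it is judged:
By the outcome, as a careful person would: the job done as asked, in the order asked, and still so for the second after the job is handed in, with the robot touching nothing.
It also fails if it takes over 64 s, if anything falls off the work surface, if the arm or the gripper's body presses on something with over 40 N, if the wrist force passes 120 N, or if a joint passes its speed limit or range.

## Working session

There is one attempt and no reset: what is moved stays moved. The work goes in short steps, Python scripts to look and compute and a shell command to move; the robot and the scene stay as the last step left them, time stands still between calls to the robot, and variables do not carry over. Pictures are saved under pics/ and viewed, at most 10 in all, crops included, and the job is handed in when it is done.

```bash
ls; mkdir -p pics
python3 - <<'E'
from workcell import env, probe_bus, job, snapshot, camera_params
import cv2,numpy as np
s=probe_bus.get_state();print(s['clock'],s['position'],s['eef_rot'])
for n in("scene","top"):
    im=snapshot(n);cv2.imwrite(f'pics/{n}0.png',im[:,:,::-1])
    p=camera_params(n);print(n,p['camera_matrix'],p['dist'],p['extrinsics'])
a=cv2.imread('pics/scene0.png');cv2.imwrite('pics/a.png',cv2.resize(a,(800,600),interpolation=2))
a=cv2.imread('pics/top0.png');cv2.imwrite('pics/b.png',cv2.resize(a,(800,600),interpolation=2))
E
```

```text
inch.py
pics
workcell.py
0.0 [173.85923643 626.10015068 403.60908416] [ 1.34988608e-01  9.90846667e-01 -9.74898899e-04 -8.59533706e-05]
scene [[391.48118478   0.         259.54551533]
 [  0.         391.48118478 188.10746277]
 [  0.           0.           1.        ]] [0.00712446 0.         0.         0.         0.        ] [[ 7.40465263e-01 -6.71967074e-01  1.30937705e-02 -4.41407467e+02]
 [ 4.80563619e-01  5.42969651e-01  6.88652718e-01 -2.82162795e+02]
 [-4.69861472e-01 -5.03631026e-01  7.24973094e-01 -1.12257512e+03]
 [ 0.00000000e+00  0.00000000e+00  0.00000000e+00  1.00000000e+00]]
top [[400.12371595   0.         252.2133044 ]
 [  0.         400.12371595 197.75315589]
 [  0.           0.           1.        ]] [-0.01627448  0.          0.          0.          0.        ] [[ 3.43098516e-03 -9.99983083e-01  4.69693349e-03 -4.06447875e+01]
 [ 9.97412865e-01  3.75935339e-03  7.17874877e-02 -5.38157883e+02]
 [-7.18039308e-02  4.43848009e-03  9.97408891e-01 -1.30971988e+03]
 [ 0.00000000e+00  0.00000000e+00  0.00000000e+00  1.00000000e+00]]
```

View pics/b.png

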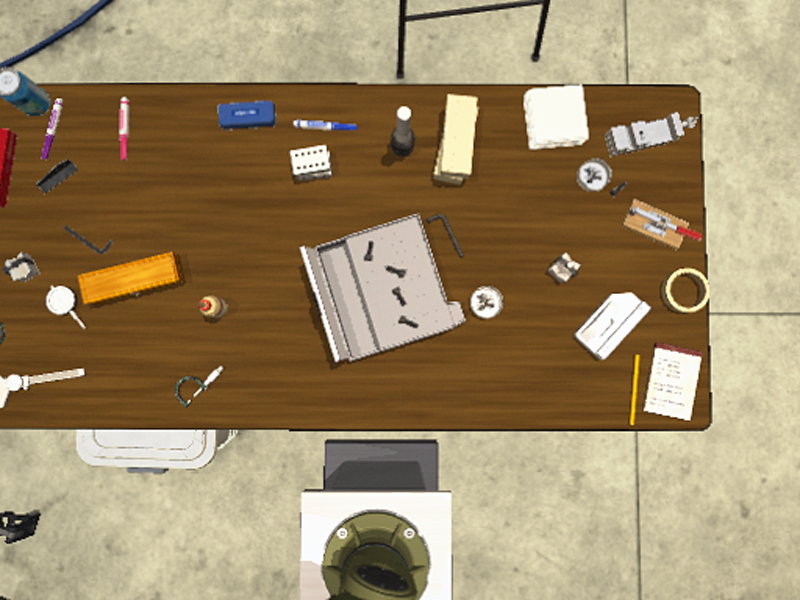

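View pics/a.png

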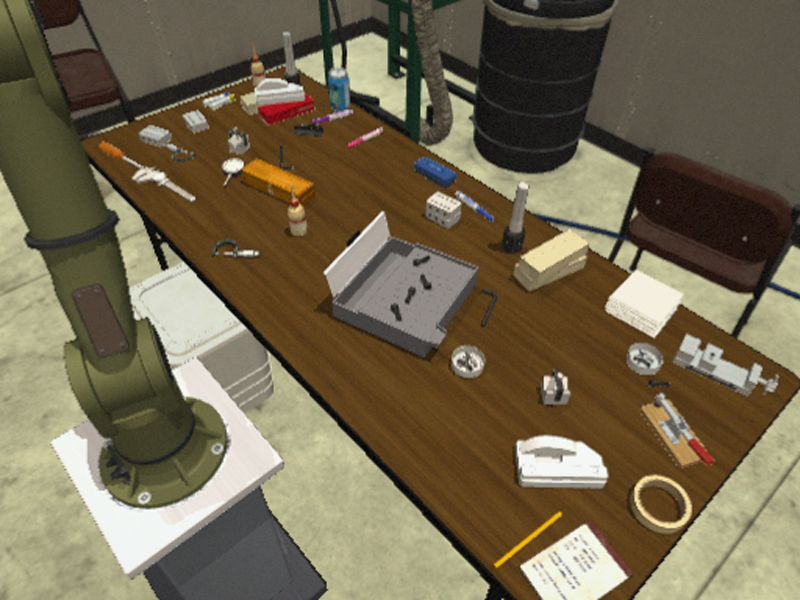

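The tray is in the middle of the top view, around px (380,290) of 800, yawed a little. The trough is on the left with its cover open, and the spout and tin are on the right at (487,302). Next I'll enlarge the tray.

```bash
cat > h.py <<'E'
from workcell import env, probe_bus, job, snapshot, camera_params
import cv2,numpy as np
from scipy.spatial.transform import Rotation as R
def ray(n,uv,z,p=None):
    p=p or camera_params(n);K=np.array(p['camera_matrix']);E=np.array(p['extrinsics'])
    q=cv2.undistortPoints(np.array([[uv]],float),K,np.array(p['dist']))[0,0]
    d=E[:3,:3].T@np.array([q[0],-q[1],-1]);c=-E[:3,:3].T@E[:3,3]
    return c+d*(z-c[2])/d[2]
def proj(n,P,p=None):
    p=p or camera_params(n);K=np.array(p['camera_matrix']);E=np.array(p['extrinsics'])
    X=(E[:3,:3]@np.atleast_2d(P).T).T+E[:3,3]
    return cv2.projectPoints(X*[1,-1,-1],np.zeros(3),np.zeros(3),K,np.array(p['dist']))[0][:,0]
E
python3 - <<'E'
import cv2
a=cv2.imread('pics/top0.png')[130:235,185:325];cv2.imwrite('pics/c.png',cv2.resize(a,None,fx=5.7,fy=5.7,interpolation=2))
E
```

```text
(no output)
```

View pics/c.png

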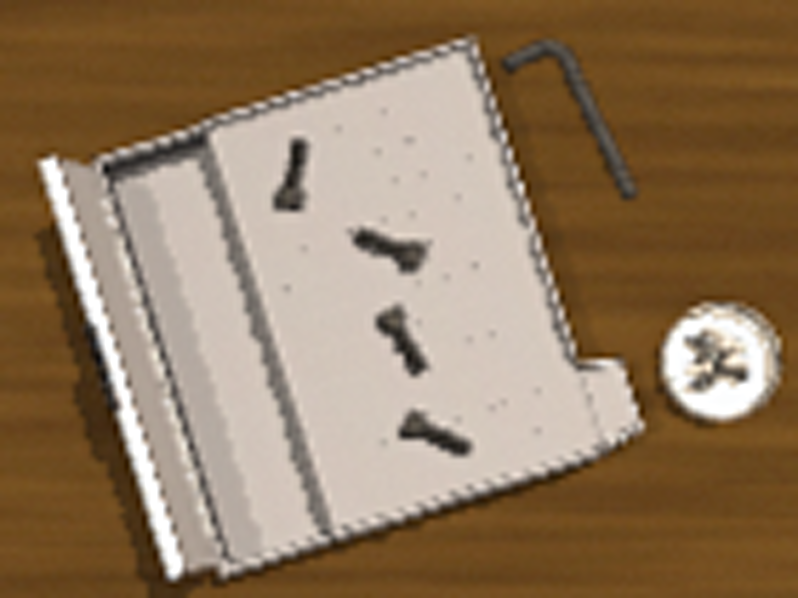

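The crop shows the plate's edge running from (205,135) to (328,533), the rim's corner at (473,40), and four screws with middles near (294,174), (385,247), (403,344) and (438,435). The cover is open at the left.

Run:
```python
from h import *
import json
from scipy.optimize import least_squares
p=camera_params('top')
o=lambda x,y:(185+(x+.5)/5.7-.5,130+(y+.5)/5.7-.5)
px=[o(205,135),o(328,533),o(473,40),o(222,575)]
T=np.array([[121,48,50],[-121,48,50],[125,-115,60],[-125,115,50.]])
def W(v,T):
    c,s=np.cos(v[2]),np.sin(v[2]);T=np.atleast_2d(T);return np.c_[v[0]+c*T[:,0]-s*T[:,1],v[1]+s*T[:,0]+c*T[:,1],T[:,2]]
r=least_squares(lambda v:(proj('top',W(v,T),p)-px).ravel(),[500,0,.3]);v=r.x;print(v,r.fun)
json.dump(list(v),open('tray.json','w'))
for a,b in[((298,142),(290,205)),((353,235),(415,258)),((417,370),(390,318)),((468,447),(408,423))]:
    L=[]
    for q in(a,b):
        w=ray('top',o(*q),57,p)[:2]-v[:2];c,s=np.cos(v[2]),np.sin(v[2]);L.append([c*w[0]+s*w[1],-s*w[0]+c*w[1]+31.5])
    print('screw plate thread',np.round(L[0]),'head',np.round(L[1]),np.round(np.mean(L,0)))
# cover angle: top edge corners far (50,158) near (175,580)
for th in(1.65,1.75,1.85,1.95,2.05):
    P=[[x,114.5-70*np.cos(th),53.5+70*np.sin(th)] for x in(118,-118)]
    print(th,(proj('top',W(v,P),p)-[185,130])*5.7)
p=camera_params('wrist');s=probe_bus.get_state()
E=np.array(p['extrinsics']);M=np.eye(4);M[:3,:3]=R.from_quat(s['eef_rot']).as_matrix();M[:3,3]=s['position']
print('wristcam in tool',np.round(E@M,3)); print(p['camera_matrix'])
```

```text
[ 5.82511875e+02 -1.66400914e+01  3.08424494e-01] [-0.09507355 -0.49543394  0.41627365  0.38796017  0.12139159 -0.36897205
 -0.44139824  0.45109964]
screw plate thread [98. 30.] head [65. 45.] [82. 38.]
screw plate thread [38. 16.] head [ 15. -13.] [26.  1.]
screw plate thread [-47.   5.] head [-14.  10.] [-30.   8.]
screw plate thread [-97. -10.] head [-74.  19.] [-85.   4.]
1.65 [[ 66.4217508  149.63870147]
 [194.92767341 567.01123615]]
1.75 [[ 54.37963749 153.73477574]
 [182.64767331 570.90754549]]
1.85 [[ 42.75558693 157.9757229 ]
 [170.71926376 574.71500446]]
1.95 [[ 31.68322871 162.31172858]
 [159.28010647 578.38960239]]
2.05 [[ 21.28780986 166.69212367]
 [148.46023772 581.8894576 ]]
wristcam in tool [[ 1.000e-03  1.000e+00  1.000e-03 -6.250e-01]
 [ 9.580e-01 -1.000e-03  2.860e-01 -7.870e+01]
 [ 2.860e-01  1.000e-03 -9.580e-01  8.517e+00]
 [ 0.000e+00  0.000e+00  0.000e+00  1.000e+00]]
[[284.41533609   0.         251.73782025]
 [  0.         284.41533609 189.33429359]
 [  0.           0.           1.        ]]
```

```bash
cat > go.py <<'E'
# usage: go.py x y z[ x y z ...]: tray coords of fingertip -> successive deltas in target tool axes (tool x=tray y, y=tray x, z down)
import sys,json
from h import *
v=json.load(open('tray.json'));s=probe_bus.get_state()
A=R.from_euler('z',v[2]).as_matrix();M=A@np.array([[0,1,0],[1,0,0],[0,0,-1.]])
Rt=R.from_quat(s['eef_rot']).as_matrix()
tip=np.array(s['position'])+173*Rt[:,2]
print('t',round(s['clock'],2),'tip tray',np.round(A.T@(tip-[v[0],v[1],0]),1),'F',np.round(A.T@s['ft_force'],1),'rot to go (tool)',np.round((R.from_matrix(Rt.T@M)).as_rotvec(),3),'w',s['grip_width'])
c=tip
for t in np.array(sys.argv[1:],float).reshape(-1,3):
    g=A@t+[v[0],v[1],0];print(t,'d',np.round(M.T@(g-c),1));c=g
E
python3 go.py -30 -61.5 140
echo '[[0, 0, 0, 0, 0, 0.124], [0, 0, 0, 0, 0, 0.124], [0, 0, 0, 0, 0, 0.124], [0, 0, 0, 0, 0, 0.124], [0, 0, 0, 0, 0, 0.124], [0, 0, 0, 0, 0, 0.124], [0, 0, 0, 0, 0, 0.124], [0, 0, 0, 0, 0, 0.12]]' | python3 inch.py 10 20
python3 go.py -30 -61.5 160
```

```text
t 0.1 tip tray [-194.4  736.2  230.7] F [-0.1  0.4 -0.4] rot to go (tool) [-0.002  0.001  0.992] w 85.02613051507021
[-30.  -61.5 140. ] d [-797.7  164.4   90.7]
clock: 0.77
position: [173.8, 626.2, 404.1]
eef_rot: [0.591, 0.807, -0.0, 0.0]
ft_force: [0.5, 0.1, -1.0]
grip_width: 10.2
finger_force: 0.0
t 0.77 tip tray [-194.3  736.4  231.1] F [ 0.5 -0.1 -1. ] rot to go (tool) [-0.001  0.001 -0.003] w 10.15637823648646
[-30.  -61.5 160. ] d [-797.9  164.3   71.1]
```

```bash
echo '[[-33, 12, 0, 0, 0, 0], [-33, 12, 0, 0, 0, 0], [-33, 12, 0, 0, 0, 0], [-33, 12, 0, 0, 0, 0], [-33, 12, 0, 0, 0, 0], [-33, 12, 0, 0, 0, 0], [-33, 12, 0, 0, 0, 0], [-33, 12, 0, 0, 0, 0], [-33, 12, 0, 0, 0, 0], [-33, 12, 0, 0, 0, 0], [-33, 12, 0, 0, 0, 0], [-33, 12, 0, 0, 0, 0]]' | python3 inch.py >/dev/null
echo '[[-33, 2, 0, 0, 0, 0], [-33, 2, 0, 0, 0, 0], [-33, 2, 0, 0, 0, 0], [-33, 2, 0, 0, 0, 0], [-33, 2, 0, 0, 0, 0], [-33, 2, 0, 0, 0, 0], [-33, 2, 0, 0, 0, 0], [-33, 2, 0, 0, 0, 0], [-33, 2, 0, 0, 0, 0], [-33, 2, 0, 0, 0, 0], [-33, 0, 0, 0, 0, 0], [-33, 0, 0, 0, 0, 0]]' | python3 inch.py>/dev/null
python3 go.py -30 -61.5 53
```

```text
t 2.77 tip tray [-27.6 -56.  231.4] F [ 1.1 -0.3 -0.3] rot to go (tool) [-0.    -0.     0.004] w 10.17707068431505
[-30.  -61.5  53. ] d [ -5.5  -2.4 178.4]
```

Run:
```python
from h import *
import json
p=camera_params('wrist');im=snapshot('wrist')[:,:,::-1]
json.dump({k:np.array(x).tolist() for k,x in p.items()},open('w.json','w'))
cv2.imwrite('pics/w1.png',cv2.resize(im,(800,600),interpolation=2))
```

```text
(no output)
```

View pics/w1.png

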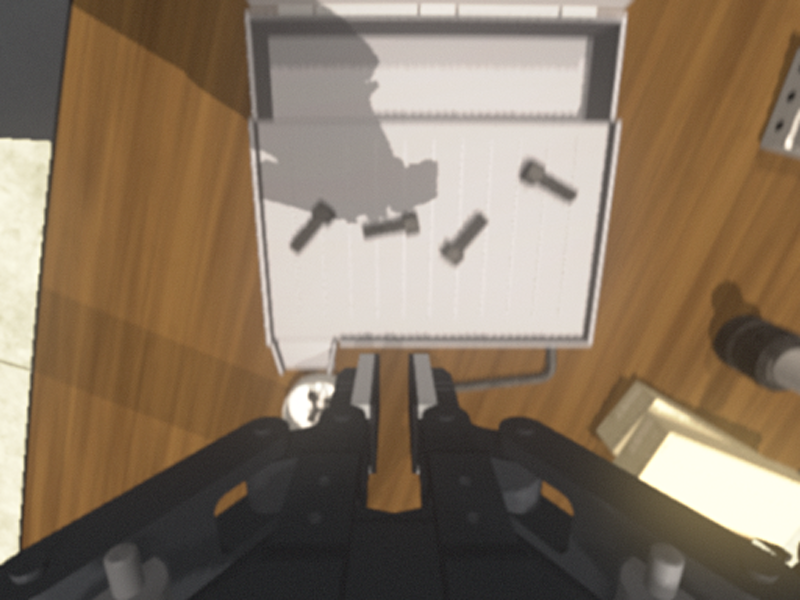

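The wrist view shows all four screws on the plate: D (309,229), C (388,227), B (467,237) and A (550,183). The finger tips are narrow, with a 10 mm gap.

```bash
python3 - <<'E'
from h import *
import json
p=json.load(open('w.json'));v=json.load(open('tray.json'))
A=R.from_euler('z',v[2]).as_matrix()
def T(u,z): return np.round(A.T@(ray('wrist',((u[0]+.5)*.64-.5,(u[1]+.5)*.64-.5),z,p)-[v[0],v[1],0])+[0,31.5,0],1)[:2]
print('edge',T((255,120),50),T((618,120),50))
for n,a,b in(('D',(295,247),(323,210)),('C',(365,230),(412,223)),('B',(482,218),(453,255)),('A',(572,195),(528,170))): print(n,T(a,57),T(b,57))
E
python3 go.py -30 -63 75   -30 -63 53
```

```text
edge [-123.1   77.3] [126.2  79.2]
D [-98.8  -9.4] [-77.6  17.1]
C [-48.1   3.1] [-14.7   8.2]
B [34.8 12.1] [ 15.4 -14.7]
A [97.2 28.6] [64.7 45.2]
t 2.82 tip tray [-29.7 -64.6 231.7] F [-0.7 -5.5  1.5] rot to go (tool) [-0.     0.006 -0.005] w 9.839389113997145
[-30. -63.  75.] d [  1.6  -0.3 156.7]
[-30. -63.  53.] d [ 0.  0. 22.]
```

```bash
echo '[[-3, 1, 26, 0, 0, 0], [0, 0, 26, 0, 0, 0], [0, 0, 26, 0, 0, 0], [0, 0, 26, 0, 0, 0], [0, 0, 26, 0, 0, 0], [0, 0, 10, 0, 0, 0], [0, 0, 10, 0, 0, 0], [0, 0, 0, 0, 0, 0], [0, 0, 0, 0, 0, 0]]' | python3 inch.py >/dev/null;python3 go.py -28 -63 53
```

```text
t 3.57 tip tray [-25.9 -57.9  82.4] F [-0.5  0.2 -0.1] rot to go (tool) [0.001 0.    0.004] w 10.11488631190799
[-28. -63.  53.] d [-5.1 -2.1 29.4]
```

```bash
echo '[[-3, -2, 12, 0, 0, 0], [0, 0, 10, 0, 0, 0], [0, 0, 4, 0, 0, 0], [0, 0, 0, 0, 0, 0], [0, 0, 0, 0, 0, 0]]' | python3 inch.py >/dev/null;python3 go.py -28 -63 53 -28 40 53
```

```text
t 3.98 tip tray [-28.5 -60.7  55.4] F [ 0.5 -0.4 -0.1] rot to go (tool) [-0.001 -0.     0.003] w 10.380496516244065
[-28. -63.  53.] d [-2.3  0.5  2.4]
[-28.  40.  53.] d [103.  -0.   0.]
```

```bash
echo '[[4, 0, 2, 0, 0, 0], [8, 0, 0, 0, 0, 0], [10, 0, 0, 0, 0, 0], [10, 0, 0, 0, 0, 0], [10, 0, 0, 0, 0, 0], [10, 0, 0, 0, 0, 0], [10, 0, 0, 0, 0, 0], [10, 0, 0, 0, 0, 0], [10, 0, 0, 0, 0, 0], [10, 0, 0, 0, 0, 0], [9, 0, 0, 0, 0, 0], [8, 0, 0, 0, 0, 0]]' | python3 inch.py >/dev/null;python3 go.py
python3 - <<'E'
from h import *
im=snapshot('wrist')[:,:,::-1];cv2.imwrite('pics/w2.png',im)
E
```

```text
t 4.98 tip tray [-28.7  49.6  53.6] F [-0.6  0.2 -0.1] rot to go (tool) [-0.    -0.     0.004] w 9.80822312741897
```

View pics/w2.png

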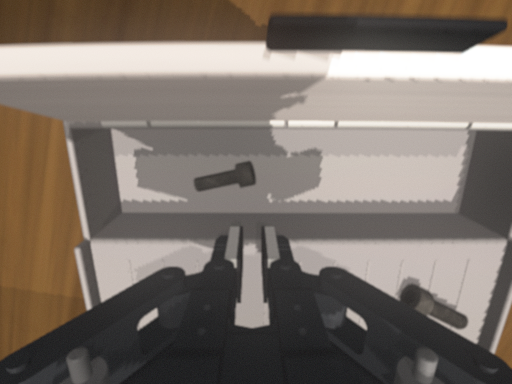

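Screw C at (225,178) is lying flat in the trough. Next is A.

```bash
echo '[[0, 0, -20, 0, 0, 0], [0, 0, -15, 0, 0, 0], [-20, 27, 0, 0, 0, 0], [-20, 27, 0, 0, 0, 0], [-20, 27, 0, 0, 0, 0], [-20, 26, 0, 0, 0, 0], [0, 0, 0, 0, 0, 0], [0, 0, 10, 0, 0, 0], [0, 0, 12, 0, 0, 0], [0, 0, 8, 0, 0, 0], [0, 0, 4, 0, 0, 0], [0, 0, 0, 0, 0, 0]]' | python3 inch.py >/dev/null;python3 go.py 79 -30 53.5 79 50 53.5
```

```text
t 6.03 tip tray [ 77.1 -29.9  53. ] F [0.  0.3 0.7] rot to go (tool) [-0.003 -0.002  0.004] w 10.06327636234186
[ 79.  -30.   53.5] d [-0.1  1.9 -0.5]
[79.  50.  53.5] d [80.  0.  0.]
```

```bash
echo '[[5, 1, 0, 0, 0, 0], [8, 1, 0, 0, 0, 0], [9, 0, 0, 0, 0, 0], [9, 0, 0, 0, 0, 0], [9, 0, 0, 0, 0, 0], [9, 0, 0, 0, 0, 0], [9, 0, 0, 0, 0, 0], [9, 0, 0, 0, 0, 0], [9, 0, 0, 0, 0, 0], [4, 0, 0, 0, 0, 0]]' | python3 inch.py >/dev/null;python3 go.py
echo '[[0, 0, -20, 0, 0, 0], [0, 0, -15, 0, 0, 0], [-21, -10, 0, 0, 0, 0], [-26, -10, 0, 0, 0, 0], [-26, -10, 0, 0, 0, 0], [-26, -10, 0, 0, 0, 0], [-26, -14, 0, 0, 0, 0], [0, 0, 0, 0, 0, 0], [0, 0, 10, 0, 0, 0], [0, 0, 12, 0, 0, 0], [0, 0, 8, 0, 0, 0], [0, 0, 4, 0, 0, 0]]' | python3 inch.py >/dev/null;python3 go.py 24 -76 53.5
python3 - <<'E'
from h import *
im=snapshot('wrist')[:,:,::-1];cv2.imwrite('pics/w3.png',im)
E
```

```text
t 6.87 tip tray [80.5 51.1 54.6] F [-0.7  0.1 -0. ] rot to go (tool) [-0.    -0.001  0.005] w 10.442569638143913
t 7.87 tip tray [ 26.3 -74.1  53. ] F [-0.3  0.8  0.1] rot to go (tool) [-0.003 -0.002  0.006] w 10.009780421152797
[ 24.  -76.   53.5] d [-1.9 -2.3 -0.5]
```

View pics/w3.png

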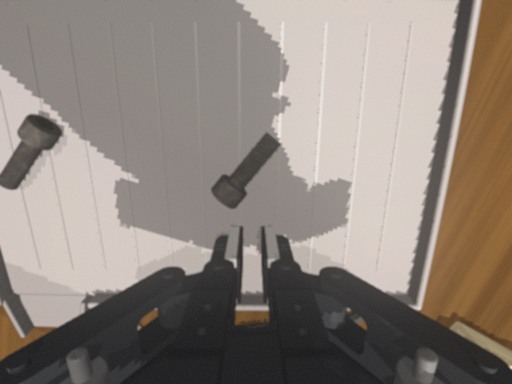

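A is off the plate. B lies right ahead of the fingers, with its head at (230,190) and its thread end at (272,142), and D is still at the left. Now I'll push B.

```bash
echo '[[5, -2, 0, 0, 0, 0], [8, -2, 0, 0, 0, 0], [10, 0, 0, 0, 0, 0], [10, 0, 0, 0, 0, 0], [10, 0, 0, 0, 0, 0], [10, 0, 0, 0, 0, 0], [10, 0, 0, 0, 0, 0], [10, 0, 0, 0, 0, 0], [10, 0, 0, 0, 0, 0], [10, 0, 0, 0, 0, 0], [10, 0, 0, 0, 0, 0], [10, 0, 0, 0, 0, 0]]' | python3 inch.py >/dev/null;echo '[[6, 0, 0, 0, 0, 0], [4, 0, 0, 0, 0, 0], [0, 0, 0, 0, 0, 0]]' | python3 inch.py >/dev/null;python3 go.py
python3 - <<'E'
from h import *
im=snapshot('wrist')[:,:,::-1];cv2.imwrite('pics/w4.png',im)
E
```

```text
t 9.17 tip tray [22.4 48.  55.5] F [ 0.2  0.7 -1.1] rot to go (tool) [-0.    -0.001  0.005] w 9.956957684901957
```

View pics/w4.png

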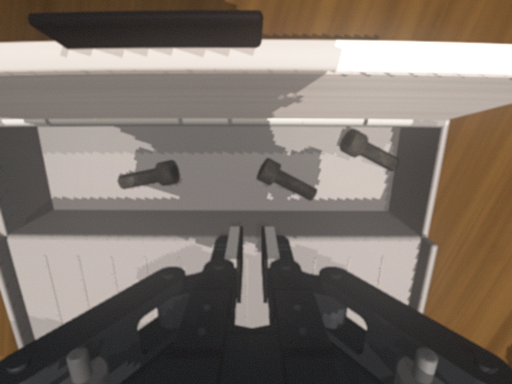

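All three screws, at (150,175), (287,180) and (368,150), lie low in the trough. Next I'll go round behind the cover.

```bash
echo '[[0, 0, -28, 0, 0, 0], [0, 0, -38, 0, 0, 0], [0, 0, -38, 0, 0, 0], [0, 0, -36, 0, 0, 0], [24, -4, 0, 0, 0, 0], [34, -6, 0, 0, 0, 0], [34, -6, 0, 0, 0, 0], [34, -6, 0, 0, 0, 0], [0, 0, 0, 0, 0, 0], [0, 0, 0, 0, 0, 0]]' | python3 inch.py 0 >/dev/null
python3 go.py 0 174 100
python3 - <<'E'
from h import *
im=snapshot('wrist')[:,:,::-1];cv2.imwrite('pics/w5.png',im)
E
```

```text
t 10.05 tip tray [ -0.3 174.4 195.6] F [-0.7 -0.2 -0.2] rot to go (tool) [-0.    -0.001  0.008] w -0.20520252824341115
[  0. 174. 100.] d [-0.4  0.3 95.6]
```

View pics/w5.png

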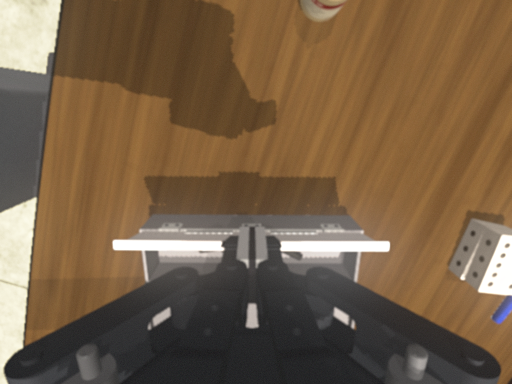

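Run:
```python
from h import *
import json
v=json.load(open('tray.json'));A=R.from_euler('z',v[2]).as_matrix()
for th in(1.7,1.8,1.9,2.0): 
    print(th,proj('wrist',A@[-60,114.5-70*np.cos(th),53.5+70*np.sin(th)]+[v[0],v[1],0]))
print('bottle',A.T@(ray('top',(210*.64,305*.64),100)-[v[0],v[1],0]))
```

```text
1.7 [[180.91804201 253.72557199]]
1.8 [[180.70600426 245.75007361]]
1.9 [[180.70057864 237.52364646]]
2.0 [[180.90249894 229.20015565]]
bottle [ 63.69587659 342.92310945 100.        ]
```

```bash
echo '[[0, 0, 25, 0, 0, 0], [0, 0, 35, 0, 0, 0], [0, 0, 35, 0, 0, 0], [0, 0, 0, 0, 0, 0], [-8, 0, 0, 0, 0, 0], [-8, 0, 0, 0, 0, 0], [-8, 0, 0, 0, 0, 0], [-8, 0, 0, 0, 0, 0], [-8, 0, 0, 0, 0, 0], [-8, 0, 0, 0, 0, 0], [-8, 0, 0, 0, 0, 0], [-8, 0, 0, 0, 0, 0]]' | python3 inch.py >/dev/null
python3 go.py 0 97 94.6 0 86 84 0 77 71 0 71 56.5
python3 - <<'E'
from h import *
im=snapshot('wrist')[:,:,::-1];cv2.imwrite('pics/w6.png',im)
E
```

```text
t 11.1 tip tray [1.000e-01 1.075e+02 1.009e+02] F [-0.1  0.7 -0.5] rot to go (tool) [ 0.    -0.     0.004] w -0.22600811800624274
[ 0.  97.  94.6] d [-10.5  -0.1   6.3]
[ 0. 86. 84.] d [-11.   -0.   10.6]
[ 0. 77. 71.] d [-9.  0. 13.]
[ 0.  71.  56.5] d [-6.  -0.  14.5]
```

View pics/w6.png

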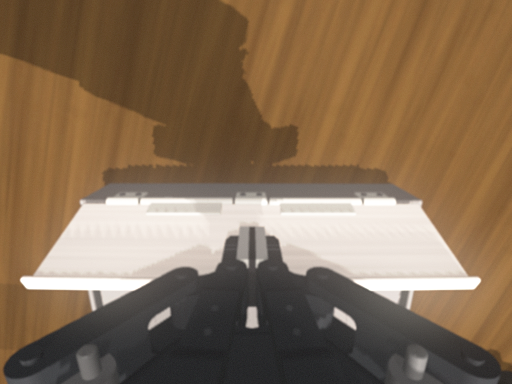

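The cover is swinging over ahead of the fingertip, with its free edge at row 283 and its hinge at row 200. I'll keep following the arc down.

```bash
echo '[[-5, 0, 3, 0, 0, 0], [-6, 0, 3, 0, 0, 0], [-5, 0, 5, 0, 0, 0], [-6, 0, 6, 0, 0, 0], [-4, 0, 6, 0, 0, 0], [-5, 0, 7, 0, 0, 0], [-3, 0, 5, 0, 0, 0], [-2, 0, 4, 0, 0, 0], [-1, 0, 3, 0, 0, 0], [0, 0, 2, 0, 0, 0], [0, 0, 1, 0, 0, 0], [0, 0, 0, 0, 0, 0]]' | python3 inch.py >/dev/null
python3 go.py 0 71 56
```

```text
t 12.15 tip tray [ 0.2 71.6 55.6] F [ 0.3 -0.  -0.8] rot to go (tool) [-0.    -0.     0.004] w 0.1399919180424678
[ 0. 71. 56.] d [-0.6 -0.2 -0.4]
```

```bash
echo '[[-3, 0, 0, 0, 0, 0], [-3, 0, 0, 0, 0, 0], [0, 0, 1, 0, 0, 0], [0, 0, 1, 0, 0, 0], [0, 0, 1, 0, 0, 0], [0, 0, 0, 0, 0, 0]]' | python3 inch.py >/dev/null
python3 go.py; echo '[[0, 0, 1, 0, 0, 0], [0, 0, 1, 0, 0, 0], [0, 0, 1, 0, 0, 0], [0, 0, 0, 0, 0, 0]]' | python3 inch.py >/dev/null
python3 go.py
```

```text
t 12.65 tip tray [ 0.7 64.4 55.1] F [-6.   0.3 15.1] rot to go (tool) [ 0.001 -0.     0.003] w 0.010191806578381639
t 12.98 tip tray [ 0.8 64.3 54.8] F [-13.    2.4  34.3] rot to go (tool) [ 0.001 -0.002  0.003] w 0.23171129601937315
```

The cover is on a hard stop, pressed with 34 N. I'll lift straight up, back off and check.

```bash
echo '[[0, 0, -6, 0, 0, 0], [0, 0, -15, 0, 0, 0], [0, 0, -30, 0, 0, 0], [0, 0, -35, 0, 0, 0], [0, 0, -35, 0, 0, 0], [10, 0, -25, 0, 0, 0], [25, 0, 0, 0, 0, 0], [35, 0, 0, 0, 0, 0], [35, 0, 0, 0, 0, 0], [30, 0, 0, 0, 0, 0], [0, 0, 0, 0, 0, 0], [0, 0, 0, 0, 0, 0]]' | python3 inch.py
python3 - <<'E'
from h import *
a=snapshot('scene')[120:260,190:330,::-1];b=snapshot('top')[125:240,185:325,::-1]
cv2.imwrite('pics/f.png',cv2.resize(np.vstack([a,b])[:],None,fx=2.3,fy=2.3,interpolation=2) if 0 else np.hstack([cv2.resize(a,(400,400),interpolation=2),cv2.resize(b,(400,400),interpolation=2)]))
E
```

```text
clock: 13.98
position: [520.7, 176.4, 368.7]
eef_rot: [0.587, 0.81, 0.0, -0.0]
ft_force: [0.2, -1.0, -0.4]
grip_width: -0.3
finger_force: 0.0
```

View pics/f.png

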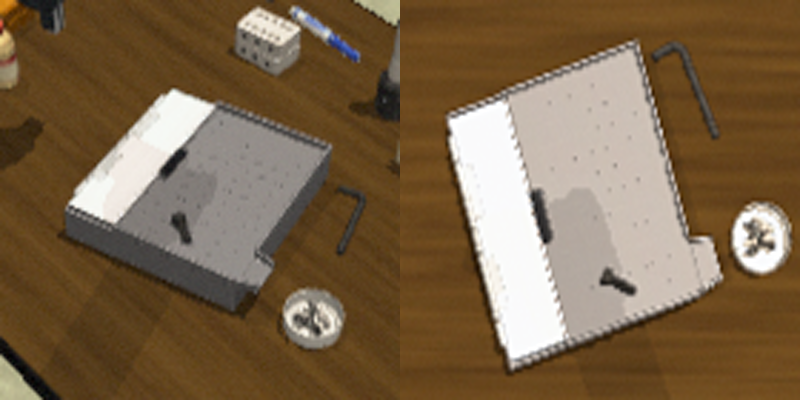

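The cover lies flat over the trough, one screw is left on the plate (at (180,228) in the left view), and the tin and hex key are where they were.

```bash
python3 -c "
from workcell import env, probe_bus, job, snapshot, camera_params
print(job.close_job())"
```

```text
the job is handed in; nothing more can be done
None
```

I swept three screws into the trough and left the fourth on the plate, pushed the cover fully shut, and handed the job in at about 14 s; the verdict was not shown.

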